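# Set the register carriage against the green stop

## Task

Set the register rail on the printing stone for the next sheet: press down the orange pad in the middle of the blue carriage to free its friction hold and, keeping it pressed, push the carriage along the rail until it meets the green stop. Then let the pad spring back up so the carriage is held there. Never force the carriage along while its hold is on, and leave everything else on the stone and bench where it stands.

Things in the scene. Friction and masses are not known exactly. Their poses are not given: they have to be found in the camera images.
- rail: Straight slotted aluminium register rail, 450 mm long, 48 mm wide, 24 mm high, fixed on top of the pale printing stone (the stone's top is 55 mm above the bench). Origin at the centre of its underside, z up; its y axis runs along the rail (the sliding direction), x across it. Place and yaw vary.
- carriage (a joint): Position (m) of the carriage along the rail: its centre's y in the rail's frame, positive towards the rail's +y, range -0.17 to 0.17. With the hold on, only a hard shove of about 9 to 15 N along the rail shifts it (that is forcing it); with the pad pressed it slides with about 1 N.
- release (a joint): Travel (m) of the orange pad: 0 at rest (hold on), positive pressed down, 0.006 fully down at a firm stop. The spring needs about 7 N to start and 9.4 N fully down; the hold is free as soon as the pad is about 1 mm down and comes back when the pad springs up.
- pad_top (a point): Centre of the top of the orange press pad (46 mm along the rail, 40 mm across); it rides with the carriage and goes down with the pad. At rest it is 40 mm above the stone, 4 mm higher than the blue side strips beside it.
- saddle (a point): Point fixed on the blue carriage, at its middle, 40 mm above the stone (where the pad's top centre is at rest). The carriage is 96 mm long along the rail and 64 mm wide, with a raised shoulder at each end, 20 mm long, whose top is 46.5 mm above the stone; between the shoulders is a saddle 56 mm long, open to both sides, whose middle is the orange pad.
- marked_stop: The marked stop: bright green block clamped over the rail, 24 mm along the rail, 68 mm wide, 48 mm high plus a small screw head to 58 mm. Fixed. Origin on the rail's centre line at the height of the stone's top, axes as the rail's. It sits towards one end of the rail or the other. The carriage touches it when saddle and this origin are 60 mm apart.
- plain_stop: A grey stop of the same shape at the rail's other end; not the one wanted. Fixed.
- tub: Loose bystander: white plastic bowl, 100 mm across, 45 mm high, on the stone. Origin under its centre.
- bottle: Loose bystander: small glass bottle with blue cap, 42 mm across, 95 mm high, on the stone. Origin under its centre.
- weight: Loose bystander: brass paperweight with a knob, 48 mm across, 48 mm high, on the stone. Origin under its centre.
- brush: Loose bystander: brush with wooden handle, 190 mm long along its x, lying on the stone. Origin under its middle.
- roller: Loose bystander: ink roller, black drum 90 mm long, 40 mm across, wooden handle along its x, on the stone. Origin under the drum.
- mug: Loose bystander: white mug, 80 mm across, 90 mm high, on the bench beside the stone. Origin under its centre.
- tin: Loose bystander: red ink tin, 84 mm across, 70 mm high, on the bench beside the stone. Origin under its centre.

How it is judged:
By the outcome, as a careful person would: the job done as asked, in the order asked, and still so for the second after the job is handed in, with the robot touching nothing.
It also fails if it takes over 35 s, if anything falls off the work surface, if the arm or the gripper's body presses on something with over 40 N, if the wrist force passes 120 N, or if a joint passes its speed limit or range.

## Robot

A 6-joint arm with a two-finger parallel gripper is mounted at the origin on the work surface. World frame = base frame: x ahead of the robot, y to its left, z up, the work surface at z = 0. Lengths are in m, angles in rad, forces in N, time in s.
With the tool pointing down it reaches from about 0.375 to 0.825 m from the base axis. Payload 5.5 kg.
Tool frame: the origin (TCP) lies at the centre of the arm's flange, where the gripper is bolted on; the fingertips stand 173 mm ahead of it and the grasp point (between the pads) lies 155 mm ahead of it; z points along the fingers, y is the line along which they close (so a half turn about z gives the same grasp; the last joint's range is limited). The gripper opens to 85 mm and grips with 20 to 120 N. Pads are 22 mm wide; open, the fingers measure 114 mm over their backs; the gripper's body (76 mm by 85 mm) begins 54 mm behind the grasp point. The pads swing forward as they close: fully open they stand 13 mm farther back than shut.
Start: joints at [-1.22, 0.314, -0.047, 1.21, 0, 1.571], TCP at [0.206, -0.563, 0.405] pointing down, gripper open.
Joint ranges: [-2.67, 2.67], [-0.69, 1.73], [-1.03, 1.25], [-2.08, 2.16], [-1.42, 1.45], [-3.14, 3.14]. Speed limits (rad/s): [2.39, 2.39, 3.01, 3.14, 3.14, 3.14].

## Interface

Orientations are given as [roll, pitch, yaw] about the fixed x, y, z axes, in that order (R = Rz(yaw) Ry(pitch) Rx(roll)).
In Python, from rig import arm gives the robot as it stands.
- The arm moves only by the shell command python3 -m crank 'ROWS' [FORCE]. ROWS is JSON, a list of rows, each a list of 7 numbers: the finger opening in mm, from 0 to 85.4, then the shift along the tool's x, y, z in mm, then the turn, a rotation vector about the tool's x, y, z in rad. A call has 1 to 5 rows; each row is the pose to reach, as a shift and turn from the pose commanded when the call began, along the tool's axes at that moment; what a row does not reach only later rows make up. A row lasts 1/12 s, in which the tool goes at most 41.7 mm and 7.16 degrees, less where a joint would pass 70% of its speed; a pose out of reach is approached as far as the arm can. A call with a gripper value outside its range is refused whole. The fingers move at their own pace and stop on an object; FORCE is the grip in N (left out, the last holds). Time passes only in rows, so rows that repeat a pose let the fingers close. It gives the time, the measured TCP pose, the force, the opening and the grip force at its end, in the units of the state.
- arm.observe(): the state, without advancing time (a new reading comes with each control period).
- arm.camera(name): name is "side" or "top"; returns the picture (400x640x3 uint8, red, green, blue); there is no depth.
- arm.camera_model(name): a dict with "fovy" (degrees; the focal length in pixels is half the picture's height over the tangent of half this angle, whatever the lens; pixels are square), "cx", "cy" (the principal point, pixels), "R" (3x3) and "t" (3): a world point X has camera coordinates R X + t. Camera axes: x right, y down, z forward; pixel columns grow to the right and rows downward; lengths in m; the calibration is good to about 2 mm. A picture is of the moment at which its call begins. camera_model takes no time and is no camera call.
- arm.close_job(): hands the job in; it is judged then, once.
Trained networks look in the newest picture that a camera, given by its name, has taken for a name from the list of things; names that differ only in an ending like _2 or _b are one class to them, and where a whole thing is asked for, a point or a joint stands for the part that bears it (a point fixed in the world has none). Each returns a list of dicts, best first, with "p" (0 to 1); they miss things now and then, are a little off and sometimes report something else, mostly with a low value. They report only what shows in the picture. A call takes as long as a camera call.
- arm.boxes_of(camera, query): "extent" ([left, top, right, bottom] in pixels, round what is visible of it).
- arm.regions_of(camera, query): "pixels" (400x640 bool, what is visible of it) and "extent" ([left, top, right, bottom] in pixels, round what is visible of it).
The state is a dict: "time_s": time; "joint_pos": joint angles; "joint_vel": joint speeds; "joint_efforts": joint torques, N m; "eef_pos": TCP position; "tool_rot": TCP orientation; "force": force on the tool from outside, world axes, zero at the start; "torque": the same for the moment, N m; "finger_gap": finger opening in m; "finger_force": force on a finger pad.
Only numpy, scipy, OpenCV 4.12 (cv2) and the standard library are available. Lean on these libraries where they do the work, as an engineer would, in place of code of your own. Each camera call takes 0.05 s, during which the arm holds its last target. There are 200 camera calls.

## Working session

There is one attempt and no reset: what is moved stays moved. The work goes in short steps, Python scripts to look and compute and a shell command to move; the robot and the scene stay as the last step left them, time stands still between calls to the robot, and variables do not carry over. Pictures are saved under pics/ and viewed, at most 10 in all, crops included, and the job is handed in when it is done.

```bash
mkdir -p pics
python3 - <<'E'
from rig import arm
import cv2,numpy as np
for c in("top","side"):
    im=arm.camera(c); cv2.imwrite(f"pics/{c}0.png",im[:,:,::-1])
    m=arm.camera_model(c); print(c,m)
    for q in("marked_stop","plain_stop","pad_top","carriage","rail"):
        r=arm.boxes_of(c,q); print(q,[(np.round(d["extent"]).tolist(),round(d["p"],2)) for d in r[:2]])
s=arm.observe();print(s)
E
```

```text
top {'fovy': 52.00282423005486, 'cx': 322.357278401514, 'cy': 200.80130091586014, 'R': array([[ 0.00359081, -0.99961653,  0.02745726],
       [-0.98858345, -0.00768448, -0.15047825],
       [ 0.15063154, -0.02660346, -0.98823195]]), 't': array([-0.02245781,  0.58795094,  1.25977027])}
marked_stop [([256.0, 228.0, 264.0, 252.0], 0.65), ([333.0, 154.0, 388.0, 174.0], 0.62)]
plain_stop [([363.0, 214.0, 373.0, 240.0], 0.74)]
pad_top [([316.0, 224.0, 335.0, 236.0], 0.65)]
carriage [([309.0, 220.0, 346.0, 243.0], 0.72)]
rail [([246.0, 213.0, 394.0, 252.0], 0.79)]
side {'fovy': 57.34981114038434, 'cx': 320.2631063078149, 'cy': 197.50438988155528, 'R': array([[ 0.9217196 , -0.38777136, -0.00814532],
       [-0.19286092, -0.4400013 , -0.87704249],
       [ 0.33650801,  0.80995816, -0.48034376]]), 't': array([-0.52257024,  0.20031241,  0.9945904 ])}
marked_stop []
plain_stop [([313.0, 222.0, 335.0, 246.0], 0.54), ([372.0, 325.0, 416.0, 382.0], 0.16)]
pad_top []
carriage []
rail [([266.0, 188.0, 346.0, 259.0], 0.97), ([292.0, 209.0, 309.0, 215.0], 0.17)]
{'time_s': 0.6, 'joint_pos': array([-1.21999586e+00,  3.13433087e-01, -4.71039202e-02,  1.21019892e+00,
        3.18087435e-06,  1.57081083e+00]), 'joint_vel': array([ 0.00030191,  0.00052282, -0.00301421, -0.00140711, -0.00023436,
       -0.00011827]), 'joint_efforts': array([ 7.47298168e-05, -5.39140213e+01,  3.39892101e+01,  1.81743770e-03,
       -1.39024766e-05,  1.19365134e-05]), 'eef_pos': array([ 0.2061858 , -0.56344641,  0.40473792]), 'tool_rot': array([ 3.14153225e+00, -3.18175060e-06,  3.50785964e-01]), 'force': array([-0.20710672,  0.5124308 , -0.46426686]), 'torque': array([0.04058116, 0.05059345, 0.07278541]), 'finger_force': 0.0, 'finger_gap': 0.08557436530632082}
```

View pics/top0.png

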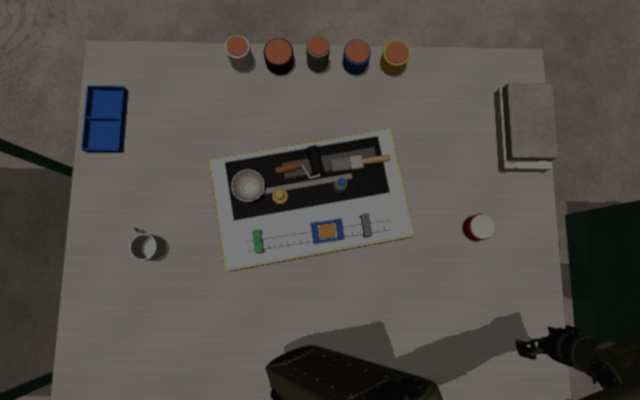

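View pics/side0.png

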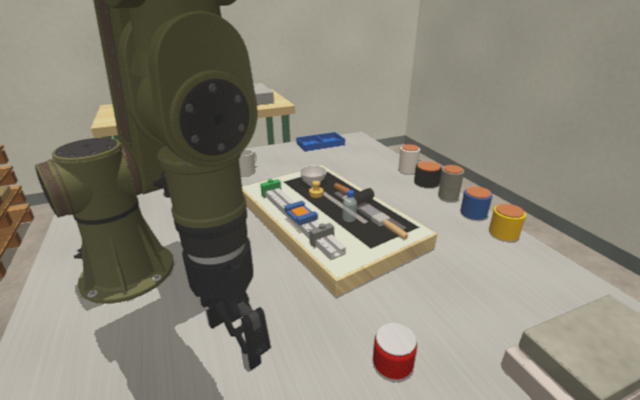

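The top view shows the green stop at (258,241), the pad at (327,231) and the grey stop at (366,226). The side view shows the pad at (300,212), the green stop at (271,186) and the grey stop at (320,232). The carriage has to travel towards the green stop, on the robot's left.

```bash
cat > h.py <<'E'
from rig import arm
import cv2,numpy as np
def ray(c,u,v,z):
    m=arm.camera_model(c); f=200/np.tan(np.radians(m["fovy"]/2))
    R=np.array(m["R"]);t=np.array(m["t"]); o=-R.T@t
    d=R.T@np.array([(u-m["cx"])/f,(v-m["cy"])/f,1]); return o+d*(z-o[2])/d[2]
def blob(c,im,lo,hi,win):
    h=cv2.cvtColor(im,cv2.COLOR_RGB2HSV); k=cv2.inRange(h,lo,hi)
    x0,y0,x1,y1=win; w=np.zeros_like(k); w[y0:y1,x0:x1]=k[y0:y1,x0:x1]
    v,u=np.nonzero(w); return u.mean(),v.mean(),len(u),(u.min(),v.min(),u.max(),v.max())
OR=((5,130,60),(22,255,255)); GR=((45,120,30),(80,255,255)); BL=((100,120,30),(125,255,255))
def scene(c,w):
    im=arm.camera(c)
    for n,(lo,hi),z in(("pad",OR,.095),("green",GR,.098),("blue",BL,.093)):
        try:
            b=blob(c,im,lo,hi,w[n]); print(c,n,np.round(b[:2],1),b[2:],np.round(ray(c,b[0],b[1],z)*1000,1))
        except ValueError: print(c,n,"none")
    return im
WT=dict(pad=(250,215,360,250),green=(240,215,360,260),blue=(245,212,360,255))
WS=dict(pad=(255,170,330,235),green=(255,170,330,235),blue=(255,170,330,235))
E
python3 - <<'E'
from h import *
im=scene("top",WT); scene("side",WS)
a=arm.regions_of("top","plain_stop")[0]["pixels"]; v,u=np.nonzero(a); print("grey",u.mean(),v.mean(),ray("top",u.mean(),v.mean(),.098))
a=arm.regions_of("top","rail")[0]["pixels"].astype(np.uint8); print(cv2.minAreaRect(np.argwhere(a)[:,::-1].astype(np.float32)))
cv2.imwrite("pics/z.png",cv2.resize(im[205:260,235:405],None,fx=4.5,fy=4.5,interpolation=cv2.INTER_CUBIC)[:,:,::-1])
E
```

```text
top pad [326.9 230.4] (175, (np.int64(320), np.int64(224), np.int64(334), np.int64(237))) [490.  -31.8  95. ]
top green [257.5 241. ] (149, (np.int64(253), np.int64(231), np.int64(262), np.int64(251))) [456.8 176.   98. ]
top blue [327.1 230.7] (269, (np.int64(311), np.int64(219), np.int64(343), np.int64(242))) [489.1 -32.6  93. ]
side pad [309.6 197.8] (249, (np.int64(292), np.int64(181), np.int64(323), np.int64(215))) [542.3  26.1  95. ]
side green [269.5 185.1] (131, (np.int64(262), np.int64(180), np.int64(278), np.int64(195))) [449.5 157.5  98. ]
side blue [298.7 211.7] (163, (np.int64(286), np.int64(202), np.int64(315), np.int64(219))) [482.9 -37.   93. ]
grey 365.9478672985782 223.56398104265404 [ 0.51113934 -0.15022895  0.098     ]
((318.0540466308594, 231.8243408203125), (21.371868133544922, 146.80828857421875), 80.53767395019531)
```

View pics/z.png

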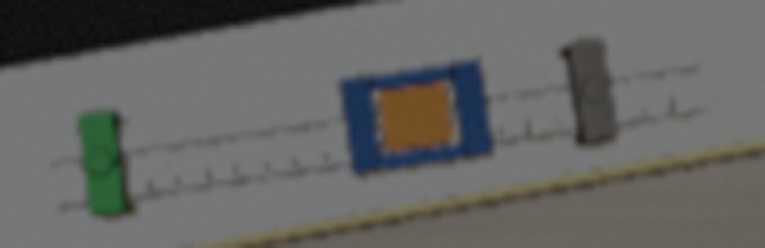

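The crop confirms the layout: green stop at left, carriage in the middle, grey stop at right, with the way between clear. The rail's yaw is about 9.3° and the travel about 150 mm. I'm setting out now with the fingers closing.

```bash
cat > go.py <<'E'
import sys,numpy as np
from rig import arm
from scipy.spatial.transform import Rotation as T
s=arm.observe(); R=T.from_euler("xyz",s["tool_rot"])
a=[float(x) for x in sys.argv[1:]]
G=T.from_euler("xyz",[np.pi,0,a[3]])
print("eef",np.round(s["eef_pos"]*1000,1),"F",np.round(s["force"],1),"gap",s["finger_gap"],"t",s["time_s"])
print("shift",np.round(R.inv().apply(np.array(a[:3])-s["eef_pos"]*1000),1),"turn",np.round((R.inv()*G).as_rotvec(),4))
E
R='[0,447,-401,0,0,0,0]'; true
python3 -m crank '[[0,447,-401,0,0,0,0],[0,447,-401,0,0,0,0],[0,447,-401,0,0,0,0],[0,447,-401,0,0,0,0],[0,447,-401,0,0,0,0]]' 40
python3 go.py 488 -33 320 0.162
```

```text
time_s: 1.22
eef_pos: [0.3044, -0.3778, 0.4047]
tool_rot: [3.141, -0.0, 0.35]
force: [1.2, 0.5, -0.3]
finger_gap: 0.0255
finger_force: 0.0
eef [ 304.4 -377.8  404.7] F [ 1.2  0.5 -0.3] gap 0.02551300595227592 t 1.2167
shift [ 290.7 -261.    84.7] turn [ 0.0003 -0.0003  0.188 ]
```

```bash
python3 -m crank '[[0,290,-261,60,0,0,0.188],[0,290,-261,60,0,0,0.188],[0,290,-261,60,0,0,0.188],[0,290,-261,60,0,0,0.188],[0,290,-261,60,0,0,0.188]]'
python3 go.py 488 -33 310 0.162
```

```text
time_s: 1.63
eef_pos: [0.3989, -0.1996, 0.3738]
tool_rot: [3.141, -0.001, 0.162]
force: [0.8, 0.1, -1.5]
finger_gap: 0.0001
finger_force: 0.0
eef [ 398.9 -199.6  373.8] F [ 0.8  0.1 -1.5] gap 6.36012636862349e-05 t 1.6333
shift [ 114.8 -150.    63.8] turn [ 0.0006 -0.0009  0.0004]
```

```bash
python3 -m crank '[[0,115,-150,64,0,0,0],[0,115,-150,64,0,0,0],[0,115,-150,64,0,0,0],[0,115,-150,64,0,0,0],[0,115,-150,64,0,0,0]]'
python3 -m crank '[[0,0,0,0,0,0,0],[0,0,0,0,0,0,0]]'
python3 go.py 488 -33 290 0.162
python3 - <<'E'
from h import *
WT["pad"]=(300,215,345,250)
for c in("top","side"):
    im=arm.camera(c); cv2.imwrite(f"pics/{c}1.png",cv2.resize(im[160:270,230:400],None,fx=4.5,fy=4.5,interpolation=cv2.INTER_CUBIC)[:,:,::-1])
E
```

```text
time_s: 2.05
eef_pos: [0.4884, -0.0322, 0.3091]
tool_rot: [-3.141, -0.001, 0.164]
force: [0.9, -0.1, 0.1]
finger_gap: -0.0006
finger_force: 0.0
time_s: 2.22
eef_pos: [0.4878, -0.0333, 0.309]
tool_rot: [-3.141, 0.001, 0.166]
force: [-0.4, -0.7, 0.3]
finger_gap: -0.0005
finger_force: 0.0
eef [487.8 -33.3 309. ] F [-0.4 -0.7  0.3] gap -0.00045250210657489656 t 2.2167
shift [ 0.3 -0.3 19. ] turn [-0.0001  0.0014  0.0042]
```

View pics/side1.png

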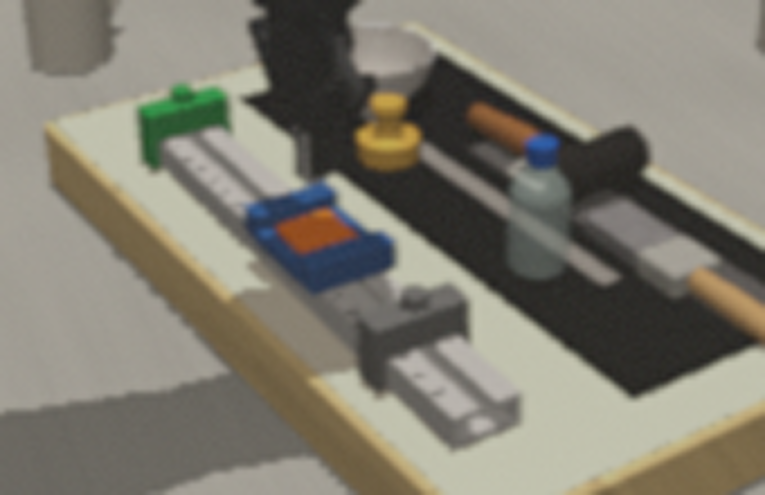

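View pics/top1.png

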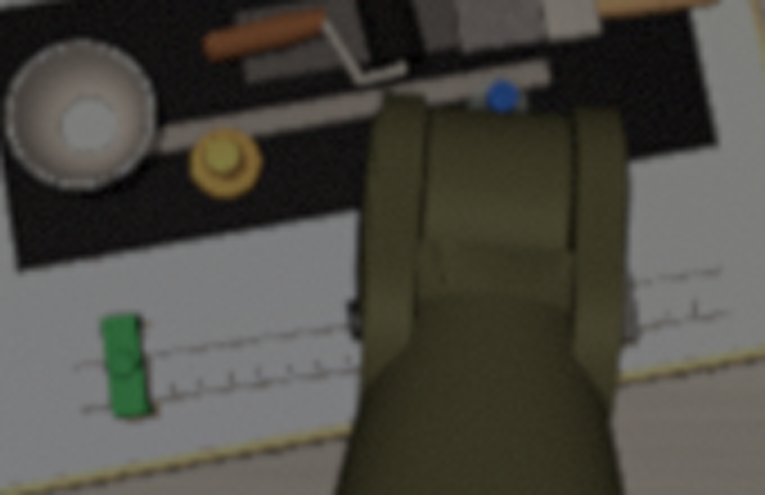

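The side crop shows the pad centre at (315,232), which is image pixel (300,211.5), and the fingertip at (302,175), about (297,199), above it. In the top view the arm hides the carriage. I'll check the fingertip and pad numerically.

Run:
```python
from h import *
im=arm.camera("side"); b=blob("side",im,*OR,(288,203,312,222)); print(b, ray("side",*b[:2],.095))
m=arm.camera_model("side"); f=200/np.tan(np.radians(m["fovy"]/2)); 
for X in([.488,-.033,.136],[.488,-.033,.095],[.490,-.032,.095]):
    p=np.array(m["R"])@X+m["t"]; print(p[:2]/p[2]*f+[m["cx"],m["cy"]])
```

```text
(np.float64(299.19565217391306), np.float64(210.8586956521739), 92, (np.int64(292), np.int64(207), np.int64(307), np.int64(215))) [ 0.48479219 -0.03644949  0.095     ]
[299.32375626 197.997529  ]
[299.81573313 210.09197852]
[300.33290212 209.79726803]
```

Both cameras agree within a few mm, so I'll descend here.

```bash
python3 -m crank '[[0,0,0,17,0,0,0],[0,0,0,34,0,0,0],[0,0,0,37,0,0,0],[0,0,0,38,0,0,0],[0,0,0,38,0,0,0]]'
python3 -m crank '[[0,0,0,1,0,0,0],[0,0,0,2,0,0,0],[0,0,0,3,0,0,0],[0,0,0,3,0,0,0]]'
```

```text
time_s: 2.78
eef_pos: [0.4875, -0.0356, 0.2723]
tool_rot: [3.141, -0.0, 0.161]
force: [0.5, -0.5, -0.1]
finger_gap: 0.0001
finger_force: 0.0
time_s: 3.12
eef_pos: [0.4878, -0.0348, 0.269]
tool_rot: [3.141, -0.001, 0.163]
force: [0.4, 0.1, 0.1]
finger_gap: -0.0001
finger_force: 0.0
```

```bash
python3 -m crank '[[0,0,0,1,0,0,0],[0,0,0,2,0,0,0],[0,0,0,2,0,0,0]]'
python3 -m crank '[[0,0,0,1,0,0,0],[0,0,0,2,0,0,0],[0,0,0,2,0,0,0]]'
```

```text
time_s: 3.37
eef_pos: [0.4878, -0.0348, 0.2673]
tool_rot: [3.141, -0.001, 0.163]
force: [-1.6, 0.1, 7.1]
finger_gap: 0.0002
finger_force: 3.6
time_s: 3.62
eef_pos: [0.4878, -0.0348, 0.2654]
tool_rot: [3.141, -0.001, 0.163]
force: [-2.4, -0.4, 7.5]
finger_gap: -0.0002
finger_force: 3.9
```

```bash
python3 -m crank '[[0,0,0,1,0,0,0],[0,0,0,2,0,0,0],[0,0,0,2,0,0,0]]'
python3 -m crank '[[0,0,-3,0,0,0,0],[0,0,-7,0,0,0,0],[0,0,-11,0,0,0,0],[0,0,-15,0,0,0,0],[0,0,-15,0,0,0,0]]'
```

```text
time_s: 3.87
eef_pos: [0.4878, -0.0348, 0.2635]
tool_rot: [3.141, -0.001, 0.163]
force: [-2.1, -0.5, 9.0]
finger_gap: 0.0004
finger_force: 4.3
time_s: 4.28
eef_pos: [0.4854, -0.0196, 0.2637]
tool_rot: [3.141, -0.001, 0.163]
force: [-2.7, 0.4, 9.0]
finger_gap: -0.0001
finger_force: 4.3
```

Run:
```python
from h import *
im=arm.camera("side"); cv2.imwrite("pics/s2.png",cv2.resize(im[160:270,230:400],None,fx=4.5,fy=4.5,interpolation=cv2.INTER_CUBIC)[:,:,::-1])
```

```text
(no output)
```

View pics/s2.png

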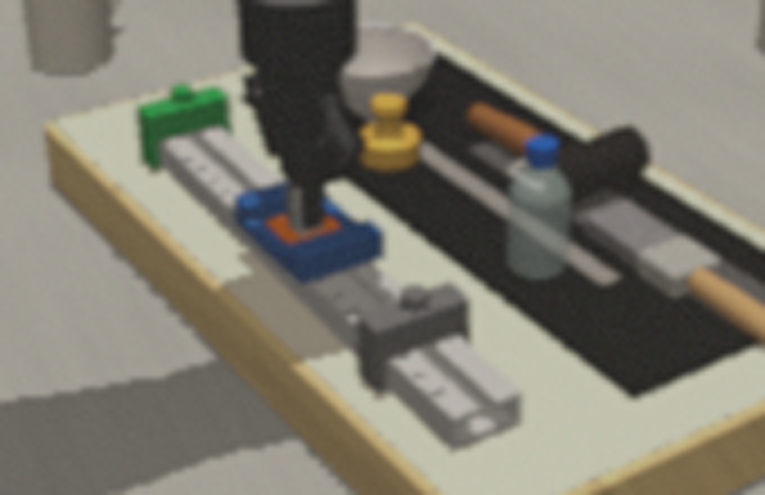

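The carriage has moved with the tool: its right edge went from 392 to 382 in the crop, and the fingers stand on the orange pad at (305,215). I'll carry on towards the green stop.

```bash
python3 -m crank '[[0,0,-6,0,0,0,0],[0,0,-16,0,0,0,0],[0,0,-26,0,0,0,0],[0,0,-36,0,0,0,0],[0,0,-46,0,0,0,0]]'
python3 -m crank '[[0,0,-10,0,0,0,0],[0,0,-20,0,0,0,0],[0,0,-30,0,0,0,0],[0,0,-36,0,0,0,0],[0,0,-38,0,0,0,0]]'
python3 -m crank '[[0,0,-5,0,0,0,0],[0,0,-12,0,0,0,0],[0,0,-18,0,0,0,0],[0,0,-22,0,0,0,0],[0,0,-22,0,0,0,0]]'
```

```text
time_s: 4.75
eef_pos: [0.4782, 0.0256, 0.2638]
tool_rot: [3.14, -0.002, 0.163]
force: [-1.2, -2.0, 7.7]
finger_gap: -0.0004
finger_force: 4.3
time_s: 5.17
eef_pos: [0.4722, 0.0637, 0.2639]
tool_rot: [3.141, -0.002, 0.164]
force: [-0.6, -1.1, 8.9]
finger_gap: -0.0001
finger_force: 4.2
time_s: 5.58
eef_pos: [0.4696, 0.0804, 0.264]
tool_rot: [-3.138, -0.003, 0.169]
force: [-0.5, 0.2, 9.0]
finger_gap: -0.0003
finger_force: 4.2
```

Run:
```python
from h import *
im=scene("top",WT); im2=arm.camera("side")
a=[cv2.resize(i[155:275,230:400],None,fx=4,fy=4,interpolation=cv2.INTER_CUBIC) for i in(im2,)]
cv2.imwrite("pics/s3.png",a[0][:,:,::-1])
s=arm.observe(); print({k:np.round(s[k],4) for k in s})
```

```text
top pad none
top green none
top blue none
{'time_s': np.float64(5.6833), 'joint_pos': array([ 0.1679,  0.191 , -0.5491,  0.8282,  0.0043,  3.1407]), 'joint_vel': array([-0.0008,  0.0002, -0.0004,  0.0012, -0.0006,  0.0013]), 'joint_efforts': array([-2.87200e-01, -3.75925e+01,  2.65710e+01, -4.03400e-01,
       -2.58000e-01, -2.63000e-02]), 'eef_pos': array([0.4696, 0.0803, 0.2639]), 'tool_rot': array([-3.1373e+00, -2.5000e-03,  1.6890e-01]), 'force': array([-1.7056,  0.6794,  9.2294]), 'torque': array([ 0.1516,  0.2709, -0.014 ]), 'finger_force': np.float64(4.2375), 'finger_gap': np.float64(-0.0)}h.py:10: RuntimeWarning: Mean of empty slice.
  v,u=np.nonzero(w); return u.mean(),v.mean(),len(u),(u.min(),v.min(),u.max(),v.max())
  ret = ret.dtype.type(ret / rcount)
```

View pics/s3.png

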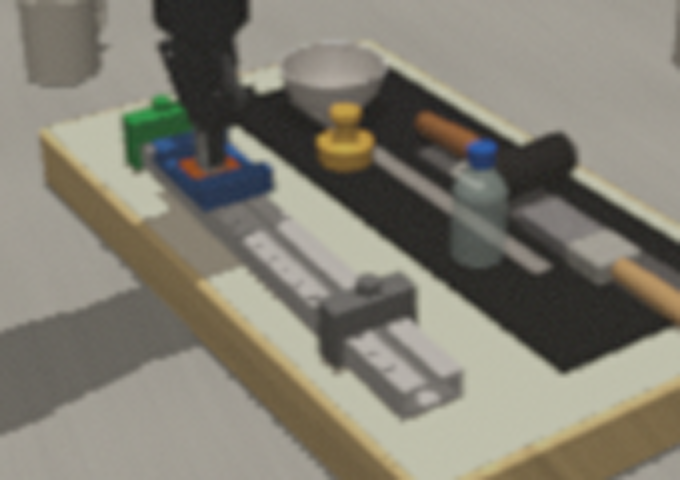

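The carriage is following, with its shoulder a few cm short of the green stop at (150,130). The shortfall comes from joint 6, which is at its range end (3.14). I'll yaw the tool slightly while it stays pressed.

```bash
python3 -m crank '[[0,0,0,0,0,0,-0.06],[0,0,0,0,0,0,-0.12],[0,0,0,0,0,0,-0.18],[0,0,0,0,0,0,-0.2],[0,0,0,0,0,0,-0.2]]'
python3 go.py 463.5 118 263.5 0.369; python3 -c "
from rig import arm;print(arm.observe()['joint_pos'])"
```

```text
time_s: 6.1
eef_pos: [0.4697, 0.0801, 0.264]
tool_rot: [-3.138, -0.004, 0.37]
force: [-0.8, 0.1, 8.4]
finger_gap: -0.0001
finger_force: 4.2
eef [469.7  80.1 264. ] F [-0.8  0.1  8.4] gap -0.00011790039667893713 t 6.1
shift [  7.9 -37.6   0.7] turn [-0.0032 -0.0037  0.0006]
[ 0.16767683  0.19092799 -0.54897273  0.82794689  0.00390074  2.93965088]
```

```bash
python3 -m crank '[[0,1,-4.9,0,0,0,0],[0,2.1,-9.8,0,0,0,0],[0,3.1,-14.7,0,0,0,0],[0,4.1,-19.6,0,0,0,0],[0,4.1,-19.6,0,0,0,0]]'
python3 -m crank '[[0,0.6,-2.9,0,0,0,0],[0,1,-4.9,0,0,0,0],[0,1,-4.9,0,0,0,0]]'
python3 -m crank '[[0,0.6,-2.9,0,0,0,0],[0,1,-4.9,0,0,0,0],[0,1,-4.9,0,0,0,0]]'
```

```text
time_s: 6.52
eef_pos: [0.4666, 0.1005, 0.2642]
tool_rot: [-3.138, -0.004, 0.369]
force: [0.1, 1.8, 8.1]
finger_gap: -0.0003
finger_force: 4.2
time_s: 6.77
eef_pos: [0.4658, 0.1051, 0.2642]
tool_rot: [-3.138, -0.004, 0.369]
force: [0.4, 1.0, 9.5]
finger_gap: 0.0001
finger_force: 4.2
time_s: 7.02
eef_pos: [0.465, 0.11, 0.2642]
tool_rot: [-3.138, -0.004, 0.369]
force: [0.6, 0.1, 7.0]
finger_gap: 0.0003
finger_force: 4.2
```

```bash
python3 -m crank '[[0,0.4,-2,0,0,0,0],[0,0.8,-4,0,0,0,0],[0,0.8,-4,0,0,0,0]]'
python3 -m crank '[[0,0.4,-2,0,0,0,0],[0,0.8,-4,0,0,0,0],[0,0.8,-4,0,0,0,0]]'
python3 -m crank '[[0,0.4,-2,0,0,0,0],[0,0.8,-4,0,0,0,0],[0,0.8,-4,0,0,0,0]]'
```

```text
time_s: 7.27
eef_pos: [0.4644, 0.114, 0.2643]
tool_rot: [-3.139, -0.004, 0.369]
force: [0.5, -0.5, 7.7]
finger_gap: 0.0002
finger_force: 4.2
time_s: 7.52
eef_pos: [0.4638, 0.1172, 0.2642]
tool_rot: [3.141, -0.004, 0.368]
force: [0.5, -3.7, 8.5]
finger_gap: -0.0001
finger_force: 4.2
time_s: 7.77
eef_pos: [0.463, 0.1211, 0.2642]
tool_rot: [3.141, -0.003, 0.368]
force: [1.6, -4.7, 8.7]
finger_gap: -0.0002
finger_force: 4.2
```

The carriage met the stop at y≈0.116, as predicted, and the fingers now slip on the pad at about 4.7 N. Next I'll lift straight up and then look.

```bash
python3 -m crank '[[0,0,0,-2,0,0,0],[0,0,0,-5,0,0,0],[0,0,0,-12,0,0,0],[0,0,0,-40,0,0,0],[0,0,0,-75,0,0,0]]'
python3 -m crank '[[0,-80,110,-60,0,0,0],[0,-80,110,-60,0,0,0],[0,-80,110,-60,0,0,0],[0,-80,110,-60,0,0,0],[0,-80,110,-60,0,0,0]]'
python3 -m crank '[[0,-30,110,0,0,0,0],[0,-30,110,0,0,0,0],[0,-30,110,0,0,0,0],[0,-30,110,0,0,0,0],[0,-30,110,0,0,0,0]]'
python3 - <<'E'
from h import *
WT["pad"]=(255,215,360,250)
im=scene("top",WT); im2=arm.camera("side")
a=[cv2.resize(i,None,fx=4,fy=4,interpolation=cv2.INTER_CUBIC) for i in(im[195:265,235:405],im2[165:235,235:405])]
cv2.imwrite("pics/f.png",np.vstack(a)[:,:,::-1])
E
```

```text
time_s: 8.18
eef_pos: [0.4603, 0.121, 0.3367]
tool_rot: [-3.137, 0.005, 0.369]
force: [1.5, -0.2, 0.2]
finger_gap: 0.0002
finger_force: 0.0
time_s: 8.6
eef_pos: [0.4263, -0.0131, 0.3999]
tool_rot: [-3.14, -0.003, 0.365]
force: [-0.2, 0.8, 0.3]
finger_gap: -0.0001
finger_force: 0.0
time_s: 9.02
eef_pos: [0.4385, -0.1246, 0.3967]
tool_rot: [-3.137, -0.0, 0.366]
force: [-0.1, 0.8, 0.2]
finger_gap: 0.0
finger_force: 0.0
top pad [277.2 237.7] (182, (np.int64(270), np.int64(231), np.int64(285), np.int64(244))) [467.  117.6  95. ]
top green [257.5 241.1] (146, (np.int64(253), np.int64(231), np.int64(262), np.int64(251))) [456.6 176.1  98. ]
top blue [276.4 238.3] (295, (np.int64(261), np.int64(227), np.int64(293), np.int64(250))) [465.6 120.2  93. ]
```

View pics/f.png

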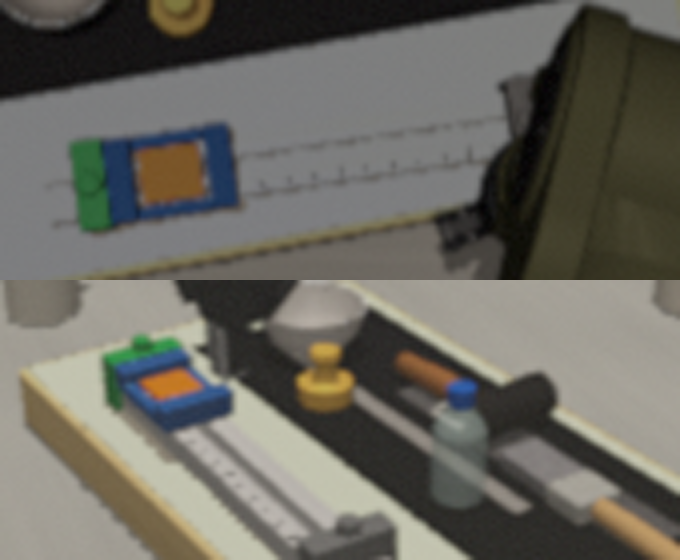

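The carriage sits flush against the green stop (contact at about (106,180) in the top crop), 59.4 mm from it against a nominal 60 mm. The pad is up and the bystanders stand where they were.

```bash
python3 -c "
from rig import arm;print(arm.close_job())"
```

```text
the job is handed in; nothing more can be done
None
```

The carriage is against the green stop with the pad sprung back up and the hold on; in the last pictures nothing else on the stone or bench appeared to have moved, and I handed the job in after about 9 s of the 35 s allowed.

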